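# Push a ring through the flap of a parts feeder

### The job

With the fingertips, slide the brass ring across the raised metal plate to the doorway and on through the yellow swinging flap until it drops into the box behind, then draw the fingers back out so that the flap hangs shut again. Only push the ring, never pick it up; leave the steel disc on the plate and everything else on the bench where it is.

Things in the scene. Friction and masses are not known exactly. Their poses are not given: they have to be found in the camera images.
- feeder: fixed parts feeder; origin at bench level under the middle of the doorway, below the front plate's outer face; +x leads in through the doorway, y along the front plate, z up. Pale aluminium plate on four legs, 5 mm thick, top at z = 50 mm, x = -130 to +34, y = -135 to +135 mm, no rim. Fixed: nothing on it moves but the flap
- doorway (a point): on the aluminium plate, middle of the doorway, at the outer face of the green front plate (6 mm thick, 50 mm high above the aluminium plate; pivot blocks 51 mm). Axes as the feeder's. The doorway is 120 mm wide and open at the top, so upright fingers can go in between the flap's two straps. Behind it cheeks 30 mm high, 120 mm apart, run in to feeder x = 40 mm
- sill (a point): middle of the inner edge where the aluminium plate ends, 34 mm in from the front plate's outer face, at the plate's height; a thing whose middle is pushed past it tips into the drop box
- box_floor (a point): on the floor of the open-topped green drop box behind the sill, 5 mm above the bench, 90 mm in from the front plate's outer face; the box is inside 82 mm long along the feeder's x (from the sill; the first 28 mm is a steep metal ramp down from it), 130 mm along y, side and back walls to 70 mm above the bench
- flap (a joint): yellow gravity flap in the doorway, rad: 0 hangs shut, grows to 1.45 as pushed inward (feeder +x); cannot swing outward, no spring, 80 g, opens with under 2 N and falls shut by itself. Pivots at feeder x = 6 mm, 46 mm above the aluminium plate. An upright finger can go in until its leading face is about 27 mm past the front plate's outer face
- flap_edge (a point): middle of the flap's lower edge, 43 mm below the pivots (3 mm above the aluminium plate when shut). Flap panel 112 mm wide, 3 mm thick, from 24 to 43 mm below the pivots; above the panel only two narrow straps, 104 mm clear between them
- brass_ring: loose notched brass ring lying flat on the aluminium plate in front of the front plate, to the left or to the right of the doorway: outer diameter 41 mm, 10 mm high, 45 g. Origin at the middle of its underside, z up
- steel_disc: loose turned steel disc, 34 mm in diameter, 12 mm high, lying on the aluminium plate on the other side of the doorway from the ring; stays where it is. Origin at the middle of its underside
- oil_bottle: small amber oil bottle with a red spout, 36 mm in diameter, 92 mm high, on the bench behind and to the left of the feeder; stays. Origin at the middle of its underside
- loupe: black eye loupe, 31 mm in diameter, 31 mm high, on the bench to the right of the feeder, beside its drop box; stays. Origin at the middle of its underside
- marker_pen: black and white marker pen, 128 mm long, 16 mm thick, lying on the bench to the right of the feeder; stays. Origin at the middle of its underside
Mind the look-alikes: they are no part of the job. What is shaped like the brass_ring but brown or red is not meant.

How it is judged:
By the outcome, as a careful person would: the job done as asked, in the order asked, and still so for the second after the job is handed in, with the robot touching nothing.
It also fails if it takes over 45 s, if anything falls off the work surface, if the arm or the gripper's body presses on something with over 40 N, if the wrist force passes 120 N, or if a joint passes its speed limit or range.

### The arm

A 6-joint arm with a two-finger parallel gripper is mounted at the origin on a cart in front of the work surface, level with it; the furniture and walls round the work are solid. World frame = base frame: x ahead of the robot, y to its left, z up, the work surface at z = 0. Lengths are in m, angles in degrees, forces in N, time in s.
With the tool pointing down it reaches from about 0.3 to 0.75 m from the base axis. Payload 8.5 kg.
Tool frame: the origin (TCP) lies between the finger pads; the fingertips stand env.finger_overhang ahead of it and the grasp point (between the pads) lies 2 mm behind it (env.finger_overhang is the distance from the TCP to the fingertips, in m); z points along the fingers, y is the line along which they close (so a half turn about z gives the same grasp; the last joint's range is limited). The gripper opens to 85 mm and grips with 20 to 120 N. Pads are 22 mm wide; open, the fingers measure 114 mm over their backs; the gripper's body (76 mm by 85 mm) begins 54 mm behind the grasp point. The pads swing forward as they close: fully open they stand 13 mm farther back than shut.
Start: joints at [62.722, 21.807, 74.336, -0, 83.858, -12.336], TCP at [0.142, 0.531, 0.248] pointing down, gripper open.
Joint ranges: [-178.18, 178.18], [-50.72, 133.34], [12.68, 142.11], [-81.47, 261.47], [9.98, 163.14], [-165.26, 165.26]. Speed limits (degrees/s): [136.94, 136.94, 180, 180, 180, 180].

### API

Orientations are given as a 3x3 rotation matrix whose columns are the frame's x, y, z axes.
In Python, from rig import env gives the robot as it stands. The module is installed in compiled form; this text tells all that it offers.
- The arm moves only by the tool jog_arm, never from a script. Its arguments are lists of equal length, an entry for each row: "hand": the finger opening in m, from 0 to 0.0854; "travel": the shift along the world's x, y, z in m, a list of three; "yaw": the turn about the world's z in rad. A call has exactly 5 rows; each row shifts and turns the commanded pose from where the row before left it; what a row does not reach is not made up. A row lasts 1/8 s, in which the tool goes at most 62.5 mm and 10.7 degrees, less where a joint would pass 70% of its speed; a pose out of reach is approached as far as the arm can. A call is refused whole if a number of a shift passes 0.0625 or a number of a turn 0.188, either way. A call with a gripper value outside its range is refused whole. The fingers move at their own pace and stop on an object; "grip_force" is the grip in N (left out, the last holds). Time passes only in rows, so rows that do not move let the fingers close, or fill a call up. It gives the time, the measured TCP pose, the force, the opening and the grip force at its end, in the units of the state.
- env.observe(): the state, without advancing time (a new reading comes with each control period).
- env.get_image(name): name is "scene" or "top"; returns the picture (400x640x3 uint8, red, green, blue); there is no depth.
- env.calibration(name): a dict with "fx", "fy", "cx", "cy" (pixels), "k1" (the pictures are not rectified: a ray, as slopes to the right and down, at radius r is drawn at 1 + k1 r^2 times it, then the intrinsics apply), "position" and "rotation" of the camera in the world. Camera axes: x right, y down, z forward; pixel columns grow to the right and rows downward; lengths in m; the calibration is good to about 2 mm. A picture is of the moment at which its call begins. calibration takes no time and is no camera call.
- env.close_job(): hands the job in; it is judged then, once.
The state is a dict: "time_s": time; "q": joint angles; "qvel": joint speeds; "joint_efforts": joint torques, N m; "position": TCP position; "tool_rot": TCP orientation; "ft_force": force on the tool from outside, world axes, zero at the start; "wrist_torque": the same for the moment, N m; "grip_width": finger opening in m; "gripper_force": force on a finger pad.
Only numpy, scipy, OpenCV 4.12 (cv2) and the standard library are available. Lean on these libraries where they do the work, as an engineer would, in place of code of your own. Each camera call takes 0.05 s, during which the arm holds its last target. There are 200 camera calls.

## Working session

There is one attempt and no reset: what is moved stays moved. The work goes in short steps, Python scripts to look and compute and a tool call to move; the robot and the scene stay as the last step left them, time stands still between calls to the robot, and variables do not carry over. Pictures are saved under pics/ and viewed, at most 12 in all, crops included, and the job is handed in when it is done.

Besides the shell and the picture viewer there is one more tool, called as name(argument=value, ...), one argument or row to a line, values as JSON. jog_arm: Moves the arm, as the interface text tells. Its arguments: {"type":"object","properties":{"hand":{"type":"array"},"travel":{"type":"array"},"yaw":{"type":"array"},"grip_force":{"type":"number"}},"required":["hand","travel","yaw"]}

```bash
mkdir -p pics
python3 - <<'E'
from rig import env
import cv2
for n in("scene","top"):
    cv2.imwrite(f"pics/{n}0.png",env.get_image(n)[:,:,::-1]); print(env.calibration(n))
s=env.observe();print(s,env.finger_overhang)
E
```

```text
{'fx': 415.9724330787391, 'fy': 415.9724330787391, 'cx': 321.46789436514644, 'cy': 201.06240162597769, 'k1': -0.005115746317879009, 'position': array([-0.16470282, -0.48672502,  0.61771236]), 'rotation': array([[ 0.65438303, -0.35998021,  0.66497902],
       [-0.75602973, -0.32799653,  0.56642504],
       [ 0.01420901, -0.87340284, -0.4867911 ]])}
{'fx': 384.37434779774713, 'fy': 384.37434779774713, 'cx': 321.9801074426976, 'cy': 193.67600954709064, 'k1': -0.010465291482600942, 'position': array([0.35035684, 0.13465519, 1.0548956 ]), 'rotation': array([[ 0.01932137, -0.9825299 ,  0.18509908],
       [-0.99979398, -0.01783549,  0.00968937],
       [-0.00621876, -0.18524816, -0.98267209]])}
{'time_s': 0.1, 'q': array([ 6.27224601e+01,  2.18375730e+01,  7.43770571e+01, -1.59887838e-04,
        8.38574683e+01, -1.23370329e+01]), 'qvel': array([ 0.02656582, -0.09205624, -0.15004037, -0.07244379, -0.03044457,
        0.06159835]), 'joint_efforts': array([ 3.41244173e-03, -4.49220765e+01, -2.31656581e+01, -1.78229752e-04,
        3.67455825e-03, -4.22601943e-05]), 'position': array([0.14170878, 0.53120018, 0.24778909]), 'tool_rot': array([[-9.66194051e-01,  2.57815295e-01, -5.74239612e-04],
       [ 2.57815797e-01,  9.66193439e-01, -1.11969376e-03],
       [ 2.66152370e-04, -1.22988949e-03, -9.99999208e-01]]), 'ft_force': array([ 0.3873144 , -0.43991062,  0.06402593]), 'wrist_torque': array([-0.00744779, -0.03419765, -0.00238355]), 'gripper_force': 0.0, 'grip_width': 0.085253652316796} 0.017
```

View pics/top0.png

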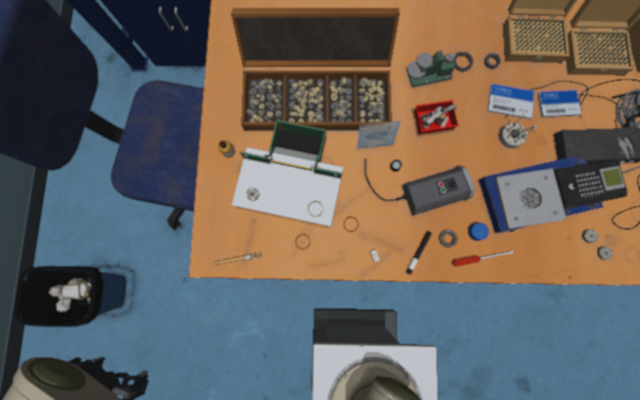

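View pics/scene0.png

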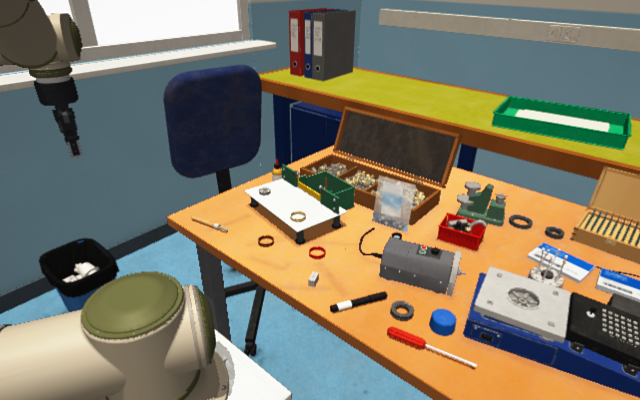

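The top view shows the feeder's plate with corners at about (248,150), (342,177), (328,226) and (233,205). Ring candidates in the top view are a brass-coloured one on the plate at (315,208), a brown one on the bench at (302,241) and a red one at (351,224). I choose (315,208). The steel disc is at (252,194). Next is one close crop to check this.

```bash
cat > h.py <<'E'
import numpy as np, cv2
from rig import env
def ray(n,uv):
    c=env.calibration(n); K=np.array([[c['fx'],0,c['cx']],[0,c['fy'],c['cy']],[0,0,1]])
    p=cv2.undistortPoints(np.array(uv,float).reshape(-1,1,2),K,np.array([c['k1'],0,0,0,0.]))[:,0]
    return c['position'],np.c_[p,np.ones(len(p))]@c['rotation'].T
def onz(n,uv,z):
    o,d=ray(n,uv); return o+d*((z-o[2])/d[:,2])[:,None]
def proj(n,P):
    c=env.calibration(n); q=(np.atleast_2d(P)-c['position'])@c['rotation']; s=q[:,:2]/q[:,2:]
    s=s*(1+c['k1']*(s**2).sum(1))[:,None]; return s*[c['fx'],c['fy']]+[c['cx'],c['cy']]
E
python3 - <<'E'
from h import *
im=cv2.imread("pics/top0.png")
c=im[110:250,215:375]; cv2.imwrite("pics/crop1.png",cv2.resize(c,None,fx=5,fy=5,interpolation=cv2.INTER_CUBIC)[:600])
hsv=cv2.cvtColor(im,cv2.COLOR_BGR2HSV)
m=((hsv[...,1]<70)&(hsv[...,2]>150)).astype(np.uint8); m[:140]=0;m[235:]=0;m[:,:225]=0;m[:,350:]=0
m=cv2.morphologyEx(m,cv2.MORPH_OPEN,np.ones((3,3)))
n,l,st,ce=cv2.connectedComponentsWithStats(m); k=1+st[1:,4].argmax()
ct=max(cv2.findContours((l==k).astype(np.uint8),0,2)[0],key=cv2.contourArea)
r=cv2.minAreaRect(ct); print(r,cv2.boxPoints(r)); b=cv2.approxPolyDP(cv2.convexHull(ct),3,True)[:,0];print(b)
print(onz("top",b,.05))
sub=hsv[195:222,300:332]; mm=(sub[...,1]>60).astype(np.uint8); 
p=np.argwhere(mm)[:,::-1]+[300,195]; print("ring",len(p),cv2.minEnclosingCircle(p.astype(np.float32)),onz("top",[cv2.minEnclosingCircle(p.astype(np.float32))[0]],.06))
y=cv2.inRange(hsv,(22,120,100),(35,255,255)); y[:140]=0;y[180:]=0;p=np.argwhere(y[:,240:340])[:,::-1]+[240,0]
print("yellow",len(p),p[:5],p[-5:])
E
```

```text
((286.09149169921875, 191.1667938232422), (102.02635955810547, 50.6202507019043), 12.171459197998047) [[230.8887  205.15247]
 [241.56137 155.6701 ]
 [341.29428 177.18112]
 [330.6216  226.66348]]
[[243 159]
 [340 179]
 [331 224]
 [233 205]]
[[0.63141866 0.360539   0.05      ]
 [0.58052118 0.0970674  0.05      ]
 [0.45919851 0.11936056 0.05      ]
 [0.50481589 0.37983798 0.05      ]]
ring 7 ((302.5, 220.5), 2.549609661102295) [[0.46585908 0.19375017 0.06      ]]
yellow 18 [[273 161]
 [276 162]
 [277 162]
 [278 162]
 [281 163]] [[301 167]
 [302 167]
 [304 168]
 [305 168]
 [306 168]]
```

View pics/crop1.png

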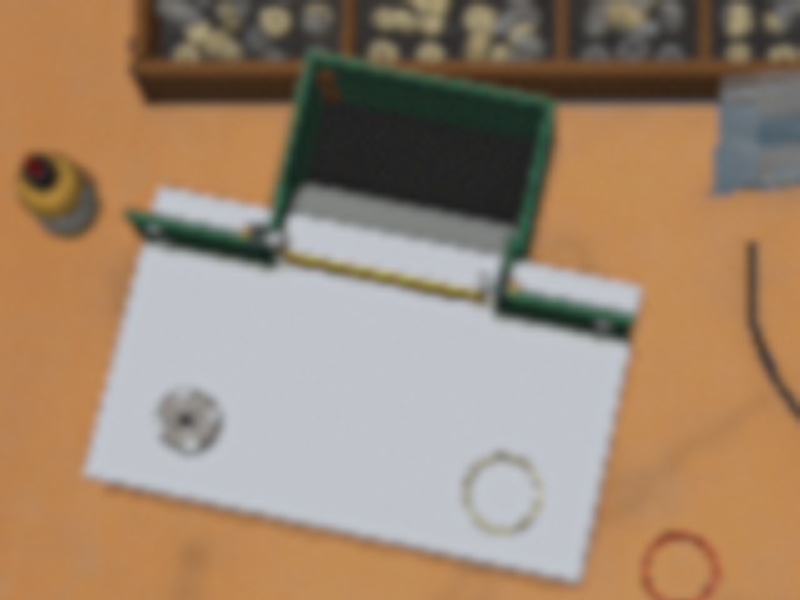

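The crop confirms it. The brass (yellow) ring on the plate is at top pixel (315.4,208.6). The steel disc is at (252.8,194.2), and the red look-alike is off the plate. The plate corners are clear, so I fit the feeder pose next.

```bash
cat >> h.py <<'E'
def feeder(save=False):
    px=np.array([[85,475],[582,580],[642,285],[157,187]])/5+[215-.4,110-.4]
    W=onz("top",px,.05)[:,:2]; F=np.array([[-.13,.135],[-.13,-.135],[.034,-.135],[.034,.135]])
    a,b=F-F.mean(0),W-W.mean(0); th=np.arctan2((a[:,0]*b[:,1]-a[:,1]*b[:,0]).sum(),(a*b).sum())
    R=np.array([[np.cos(th),-np.sin(th)],[np.sin(th),np.cos(th)]]); t=W.mean(0)-R@F.mean(0)
    return th,R,t,W-(F@R.T+t)
E
python3 - <<'E'
from h import *
th,R,t,e=feeder(); print(np.degrees(th),t,e*1000)
f=lambda w:(w[:,:2]-t)@R*1000
off=np.array([215-.4,110-.4])
print("ring",f(onz("top",[np.array([502,493])/5+off],.06)),"disc",f(onz("top",[np.array([189,421])/5+off],.062)))
im=cv2.imread("pics/scene0.png");hs=cv2.cvtColor(im,cv2.COLOR_BGR2HSV)
print("flap top edge", f(onz("top",np.array([[285,256],[483,297]])/5+off,.05+.022)))
print("frontplate ends top", f(onz("top",np.array([[128,212],[632,318]])/5+off,.1)))
P=np.array([[-.13,.135],[-.13,-.135],[.034,-.135],[.034,.135]])@R.T+t
pp=proj("scene",np.c_[P,np.full(4,.05)]);print(pp)
S=6;x0,y0=235,160
c=cv2.resize(im[y0:y0+95,x0:x0+125],None,fx=S,fy=S,interpolation=cv2.INTER_CUBIC)
for q in pp: cv2.circle(c,tuple(int(v) for v in (q-[x0-.4,y0-.4])*S),4,(255,0,255),1)
cv2.imwrite("pics/crop2.png",c)
E
```

```text
-10.749194437024338 [0.60744953 0.22769025] [[ 0.90996297 -0.94151678]
 [ 0.44448576 -0.00796457]
 [-0.74714073  0.6289258 ]
 [-0.607308    0.32055555]]
ring [[-94.51121536 -84.8327129 ]] disc [[-91.06107094  84.38567817]]
flap top edge [[  4.29289497  53.48387994]
 [  3.80024653 -53.9038768 ]]
frontplate ends top [[   3.84825277  133.00177189]
 [   1.70927655 -133.16162832]]
[[243.22566592 190.45703088]
 [296.86199723 230.96435366]
 [346.52688322 210.77412994]
 [289.5788889  175.89608263]]
```

View pics/crop2.png

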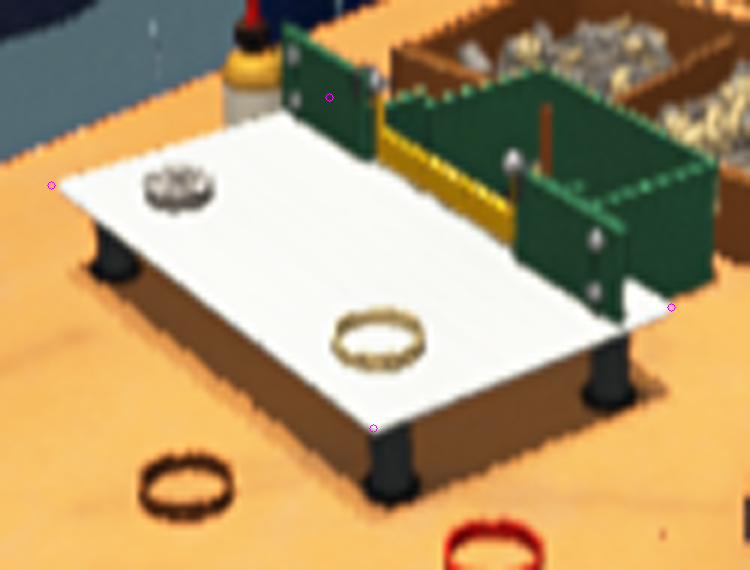

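The scene crop agrees: projected plate corners land on the plate, and the flap hangs shut between the green plates. The feeder is at (0.607,0.228) with yaw -10.75°, and the ring is at world (0.499,0.162).

My plan is to open the fingers 20 mm as a two-point cradle. I will push the ring diagonally to the doorway axis, turn, then push it in.

jog_arm(
  hand=[0.02, 0.02, 0.02, 0.02, 0.02],
  travel=[
    [0.033, -0.04, 0],
    [0.033, -0.04, 0],
    [0.033, -0.04, 0],
    [0.033, -0.04, 0],
    [0.033, -0.04, 0],
  ],
  yaw=[0.112, 0.112, 0.112, 0.112, 0.112],
)

```text
time_s: 0.72
position: [0.3075, 0.3299, 0.2482]
tool_rot: [[-0.954, -0.299, -0.0], [-0.299, 0.954, -0.0], [0.0, -0.0, -1.0]]
ft_force: [0.0, 1.3, -0.0]
grip_width: 0.0201
gripper_force: 0.0
```

jog_arm(
  hand=[0.02, 0.02, 0.02, 0.02, 0.02],
  travel=[
    [0.033, -0.04, 0],
    [0.033, -0.04, 0],
    [0.033, -0.04, 0],
    [0.033, -0.04, 0],
    [0.033, -0.04, 0],
  ],
  yaw=[0.112, 0.112, 0.112, 0.112, 0.112],
)

```text
time_s: 1.35
position: [0.4726, 0.1299, 0.2481]
tool_rot: [[-0.65, -0.76, -0.0], [-0.76, 0.65, 0.0], [0.0, 0.0, -1.0]]
ft_force: [0.2, 1.0, 0.4]
grip_width: 0.0203
gripper_force: 0.0
```

jog_arm(
  hand=[0.02, 0.02, 0.02, 0.02, 0.02],
  travel=[
    [0, 0, -0.05],
    [0, 0, -0.05],
    [0, 0, -0.04],
    [0, 0, 0],
    [0, 0, 0],
  ],
  yaw=[0, 0, 0, 0, 0],
)

```text
time_s: 1.98
position: [0.4726, 0.1314, 0.1097]
tool_rot: [[-0.653, -0.757, 0.002], [-0.757, 0.653, 0.0], [-0.001, -0.001, -1.0]]
ft_force: [0.1, 0.4, 1.0]
grip_width: 0.0199
gripper_force: 0.0
```

jog_arm(
  hand=[0.02, 0.02, 0.02, 0.02, 0.02],
  travel=[
    [0, 0, -0.02],
    [0, 0, -0.012],
    [0, 0, -0.004],
    [0, 0, -0.003],
    [0, 0, 0],
  ],
  yaw=[0, 0, 0, 0, 0],
)

```text
time_s: 2.6
position: [0.472, 0.1314, 0.0696]
tool_rot: [[-0.653, -0.757, 0.0], [-0.757, 0.653, 0.0], [-0.0, -0.0, -1.0]]
ft_force: [-0.4, 0.0, 0.0]
grip_width: 0.0202
gripper_force: 0.0
```

Run:
```python
from h import *
im=env.get_image("scene")[:,:,::-1]
t=env.get_image("top")[:,:,::-1]
a=cv2.resize(im[150:260,230:360],None,fx=4,fy=4,interpolation=cv2.INTER_CUBIC)[:400]
b=cv2.resize(t[130:230,225:350],(500,400),interpolation=cv2.INTER_CUBIC)[:,220:]
cv2.imwrite("pics/c3.png",np.hstack([a,b]))
s=env.observe();print(s['position'],s['ft_force'])
```

```text
[0.47198097 0.13140282 0.06964156] [-0.02238917  0.03731467  0.62240686]
```

View pics/c3.png

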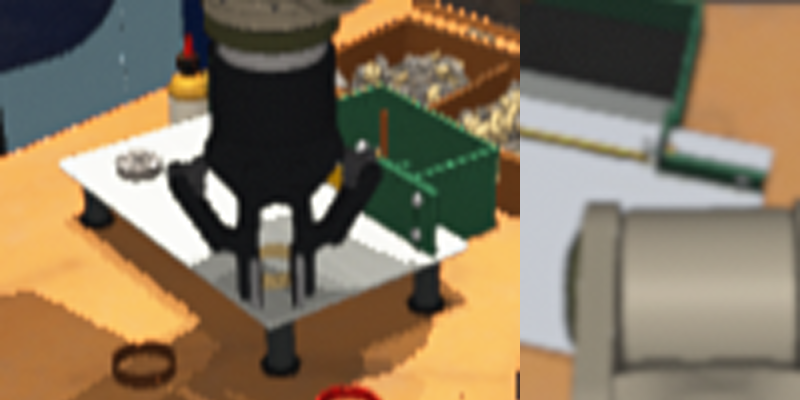

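The scene crop shows the fingertips just above the plate at crop (270,290), with the ring centred between them at (275,265) and nothing touched. I will feel for the plate height.

jog_arm(
  hand=[0.02, 0.02, 0.02, 0.02, 0.02],
  travel=[
    [0, 0, -0.001],
    [0, 0, -0.001],
    [0, 0, 0],
    [0, 0, 0],
    [0, 0, 0],
  ],
  yaw=[0, 0, 0, 0, 0],
)

```text
time_s: 3.32
position: [0.4718, 0.1314, 0.0673]
tool_rot: [[-0.653, -0.757, 0.0], [-0.757, 0.653, -0.0], [-0.0, -0.0, -1.0]]
ft_force: [-0.7, -0.1, 0.0]
grip_width: 0.0202
gripper_force: 0.0
```

jog_arm(
  hand=[0.02, 0.02, 0.02, 0.02, 0.02],
  travel=[
    [0, 0, -0.001],
    [0, 0, -0.001],
    [0, 0, 0],
    [0, 0, 0],
    [0, 0, 0],
  ],
  yaw=[0, 0, 0, 0, 0],
)

```text
time_s: 3.95
position: [0.4719, 0.1314, 0.0671]
tool_rot: [[-0.653, -0.757, 0.002], [-0.757, 0.653, -0.0], [-0.001, -0.001, -1.0]]
ft_force: [-6.6, -0.7, 22.0]
grip_width: 0.02
gripper_force: 11.2
```

Plate touch is at TCP z ≈ 0.067. I lift clear of it and push along the diagonal.

jog_arm(
  hand=[0.02, 0.02, 0.02, 0.02, 0.02],
  travel=[
    [0, 0, 0.0045],
    [0.0052, 0.0061, 0],
    [0.0052, 0.0061, 0],
    [0.0052, 0.0061, 0],
    [0.0052, 0.0061, 0],
  ],
  yaw=[0, 0, 0, 0, 0],
)

```text
time_s: 4.58
position: [0.4929, 0.1563, 0.0696]
tool_rot: [[-0.653, -0.757, -0.0], [-0.757, 0.653, -0.0], [0.0, 0.0, -1.0]]
ft_force: [-1.2, -0.2, 0.2]
grip_width: 0.0203
gripper_force: 0.2
```

jog_arm(
  hand=[0.02, 0.02, 0.02, 0.02, 0.02],
  travel=[
    [0.0052, 0.0061, 0],
    [0.0052, 0.0061, 0],
    [0.0052, 0.0061, 0],
    [0.0052, 0.0061, 0],
    [0.0052, 0.0061, 0],
  ],
  yaw=[0, 0, 0, 0, 0],
)

```text
time_s: 5.2
position: [0.5189, 0.1867, 0.0698]
tool_rot: [[-0.653, -0.757, -0.0], [-0.757, 0.653, -0.0], [0.0, 0.0, -1.0]]
ft_force: [0.1, 0.4, 0.6]
grip_width: 0.0203
gripper_force: 0.1
```

Run:
```python
from h import *
im=env.get_image("scene")[:,:,::-1]
cv2.imwrite("pics/c4.png",cv2.resize(im[150:260,230:360],None,fx=4,fy=4,interpolation=cv2.INTER_CUBIC))
```

```text
(no output)
```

View pics/c4.png

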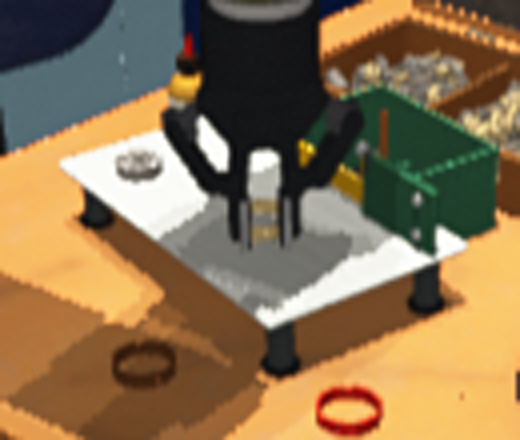

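The ring is in the cradle between the fingertips (crop 263,220) and moving with them. I continue to the doorway axis, then back off, lift and turn.

jog_arm(
  hand=[0.02, 0.02, 0.02, 0.02, 0.02],
  travel=[
    [0.0058, 0.0062, 0],
    [0.0058, 0.0062, 0],
    [0.0058, 0.0062, 0],
    [0.0045, 0.005, 0],
    [0.0035, 0.0038, 0],
  ],
  yaw=[0, 0, 0, 0, 0],
)

```text
time_s: 5.88
position: [0.5443, 0.214, 0.0698]
tool_rot: [[-0.653, -0.757, -0.0], [-0.757, 0.653, -0.0], [0.0, 0.0, -1.0]]
ft_force: [-0.5, -0.8, 0.2]
grip_width: 0.0202
gripper_force: 0.2
```

jog_arm(
  hand=[0.02, 0.02, 0.02, 0.02, 0.02],
  travel=[
    [0, 0, 0],
    [-0.016, -0.019, 0],
    [-0.016, -0.019, 0],
    [0, 0, 0.04],
    [0, 0, 0.04],
  ],
  yaw=[0, 0, 0, 0, 0],
)

```text
time_s: 6.5
position: [0.5116, 0.1753, 0.1508]
tool_rot: [[-0.654, -0.757, -0.001], [-0.757, 0.654, -0.0], [0.001, 0.001, -1.0]]
ft_force: [0.1, 0.3, 0.7]
grip_width: 0.0198
gripper_force: 0.0
```

jog_arm(
  hand=[0.02, 0.02, 0.02, 0.02, 0.02],
  travel=[
    [-0.02, 0, 0.04],
    [-0.02, 0, 0.04],
    [-0.02, 0, 0],
    [-0.02, 0, 0],
    [-0.02, 0, 0],
  ],
  yaw=[-0.175, -0.175, -0.175, -0.175, -0.175],
)

```text
time_s: 7.12
position: [0.4111, 0.1755, 0.2299]
tool_rot: [[-1.0, 0.022, 0.0], [0.022, 1.0, 0.0], [-0.0, 0.0, -1.0]]
ft_force: [-0.7, -0.6, -0.1]
grip_width: 0.0203
gripper_force: 0.0
```

Run:
```python
from h import *
im=env.get_image("scene")[:,:,::-1]
t=env.get_image("top")[:,:,::-1]; cv2.imwrite("pics/top5.png",t)
a=cv2.resize(im[150:260,230:360],None,fx=3,fy=3,interpolation=cv2.INTER_CUBIC)
b=cv2.resize(t[130:240,225:355],None,fx=3,fy=3,interpolation=cv2.INTER_CUBIC)
cv2.imwrite("pics/c5.png",np.hstack([a,b]))
```

```text
(no output)
```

View pics/c5.png

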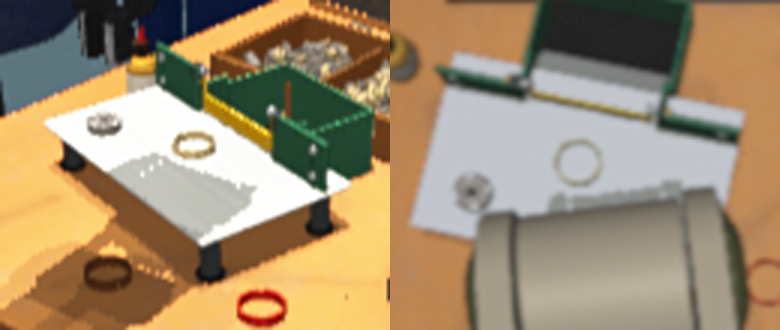

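The ring lies right in front of the doorway at top pixel (287.3,183.7), and the disc hasn't moved. I compute its position next.

Run:
```python
from h import *
th,R,t,e=feeder(); w=onz("top",[[287.3,183.7]],.06)[:,:2]
r=(w-t)@R; print(w,r*1000)
for x in (r[0,0]-.045,.004,.014): print(x,R@[x,0]+t, R@[x,r[0,1]]+t)
```

```text
[[0.56297511 0.23682882]] [[-45.39846948   0.68328859]]
-0.09039846947707661 [0.51863728 0.24455049] [0.51876472 0.24522178]
0.004 [0.61137935 0.22694421] [0.61150679 0.2276155 ]
0.014 [0.62120388 0.2250791 ] [0.62133132 0.2257504 ]
```

jog_arm(
  hand=[0.02, 0.02, 0.02, 0.02, 0.02],
  travel=[
    [0.036, 0.0232, 0],
    [0.036, 0.0232, 0],
    [0.0356, 0.023, 0],
    [0, 0, -0.05],
    [0, 0, -0.05],
  ],
  yaw=[-0.06, -0.06, -0.049, 0, 0],
)

```text
time_s: 7.85
position: [0.5206, 0.2452, 0.1283]
tool_rot: [[-0.984, 0.18, 0.001], [0.18, 0.984, 0.0], [-0.001, 0.001, -1.0]]
ft_force: [0.7, 0.3, -0.8]
grip_width: 0.0201
gripper_force: 0.0
```

jog_arm(
  hand=[0.02, 0.02, 0.02, 0.02, 0.02],
  travel=[
    [0, 0, -0.03],
    [0, 0, -0.02],
    [0, 0, -0.006],
    [0, 0, 0],
    [0, 0, 0],
  ],
  yaw=[0, 0, 0, 0, 0],
)

```text
time_s: 8.48
position: [0.5202, 0.2452, 0.0747]
tool_rot: [[-0.983, 0.183, 0.002], [0.183, 0.983, 0.0], [-0.002, 0.001, -1.0]]
ft_force: [0.0, 0.5, -0.1]
grip_width: 0.02
gripper_force: 0.0
```

jog_arm(
  hand=[0.02, 0.02, 0.02, 0.02, 0.02],
  travel=[
    [0, 0, -0.0052],
    [0.0088, -0.0017, 0],
    [0.0088, -0.0017, 0],
    [0.0088, -0.0017, 0],
    [0.0088, -0.0017, 0],
  ],
  yaw=[0, 0, 0, 0, 0],
)

```text
time_s: 9.1
position: [0.5555, 0.2381, 0.0687]
tool_rot: [[-0.983, 0.184, 0.0], [0.184, 0.983, 0.0], [-0.0, 0.0, -1.0]]
ft_force: [-0.5, 0.1, -0.3]
grip_width: 0.02
gripper_force: 0.3
```

jog_arm(
  hand=[0.02, 0.02, 0.02, 0.02, 0.02],
  travel=[
    [0.0088, -0.0017, 0],
    [0.0088, -0.0017, 0],
    [0.0088, -0.0017, 0],
    [0.0088, -0.0017, 0],
    [0.0088, -0.0017, 0],
  ],
  yaw=[0, 0, 0, 0, 0],
)

```text
time_s: 9.72
position: [0.5994, 0.2297, 0.0686]
tool_rot: [[-0.983, 0.184, -0.0], [0.184, 0.983, 0.0], [0.0, -0.0, -1.0]]
ft_force: [-0.9, 0.5, 1.0]
grip_width: 0.02
gripper_force: 0.5
```

Run:
```python
from h import *
im=env.get_image("scene")[:,:,::-1]
cv2.imwrite("pics/c6.png",cv2.resize(im[140:250,235:365],None,fx=5,fy=5,interpolation=cv2.INTER_CUBIC))
th,R,t,e=feeder();s=env.observe();print((s['position'][:2]-t)@R*1000,s['position'][2],s['ft_force'])
```

```text
[-7.2561939   0.32659753] 0.06863244502337418 [ 0.15722456 -0.14116277 -0.27167635]
```

View pics/c6.png

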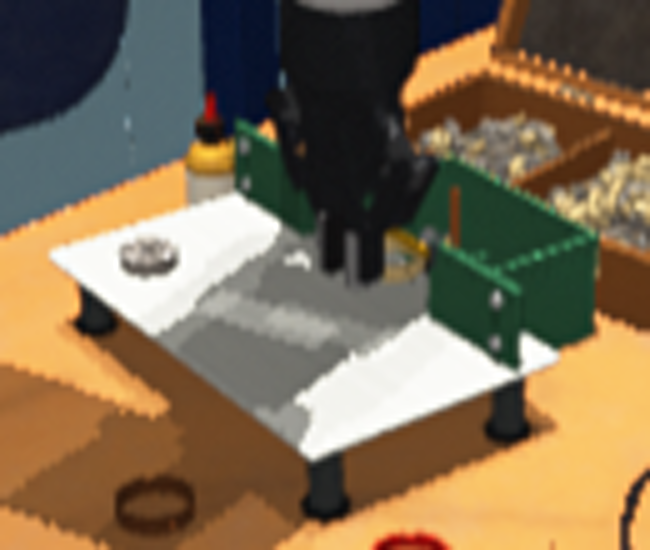

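The fingers are at the doorway (crop 350,265), and the ring and raised flap show just beyond them at (400,255). I keep pushing, more slowly.

jog_arm(
  hand=[0.02, 0.02, 0.02, 0.02, 0.02],
  travel=[
    [0.006, -0.0011, 0],
    [0.006, -0.0011, 0],
    [0.005, -0.001, 0],
    [0.003, -0.0006, 0],
    [0, 0, 0],
  ],
  yaw=[0, 0, 0, 0, 0],
)

```text
time_s: 10.4
position: [0.6189, 0.226, 0.0686]
tool_rot: [[-0.983, 0.184, -0.0], [0.184, 0.983, -0.0], [0.0, -0.0, -1.0]]
ft_force: [-2.1, 0.3, 0.5]
grip_width: 0.02
gripper_force: 0.7
```

Run:
```python
from h import *
im=env.get_image("scene")[:,:,::-1]; t=env.get_image("top")[:,:,::-1]
a=cv2.resize(im[140:250,265:365],None,fx=4,fy=4,interpolation=cv2.INTER_CUBIC)
b=cv2.resize(t[110:220,240:340],None,fx=4,fy=4,interpolation=cv2.INTER_CUBIC)
cv2.imwrite("pics/c7.png",np.hstack([a,b]))
th,R,tt,e=feeder();s=env.observe();print((s['position'][:2]-tt)@R*1000,s['position'][2],s['ft_force'])
```

```text
[11.34652151  0.43930418] 0.06849930169960369 [-1.87365956  0.143618    0.21491588]
```

View pics/c7.png

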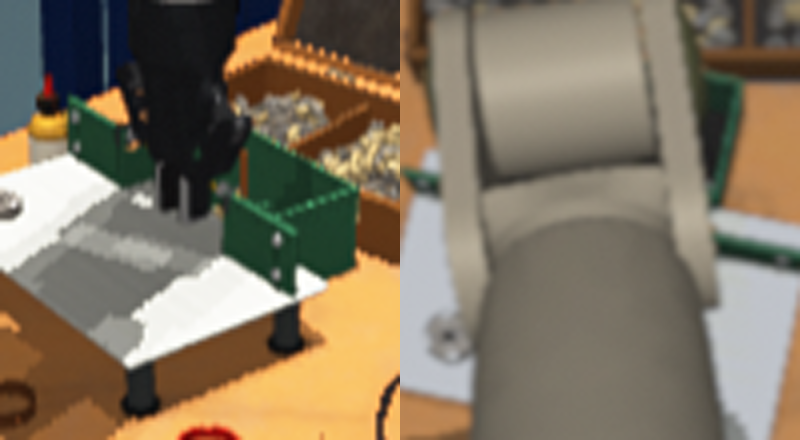

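The fingers are through the doorway. The ring is no longer visible on the plate and the box is hidden by the arm. I nudge 3 mm more, then withdraw straight back and lift away.

jog_arm(
  hand=[0.02, 0.02, 0.02, 0.02, 0.02],
  travel=[
    [0.0015, -0.0003, 0],
    [0.0015, -0.0003, 0],
    [0, 0, 0],
    [0, 0, 0],
    [0, 0, 0],
  ],
  yaw=[0, 0, 0, 0, 0],
)

```text
time_s: 11.12
position: [0.6206, 0.2257, 0.069]
tool_rot: [[-0.983, 0.183, -0.003], [0.183, 0.983, 0.0], [0.003, -0.0, -1.0]]
ft_force: [-9.7, 0.3, 6.9]
grip_width: 0.0197
gripper_force: 4.5
```

jog_arm(
  hand=[0.02, 0.02, 0.02, 0.02, 0.02],
  travel=[
    [-0.0118, 0.0022, 0],
    [-0.0118, 0.0022, 0],
    [-0.0118, 0.0022, 0],
    [-0.0118, 0.0022, 0],
    [-0.0118, 0.0022, 0],
  ],
  yaw=[0, 0, 0, 0, 0],
)

```text
time_s: 11.75
position: [0.562, 0.2365, 0.0687]
tool_rot: [[-0.983, 0.184, 0.0], [0.184, 0.983, -0.0], [-0.0, -0.0, -1.0]]
ft_force: [-0.5, 0.6, -0.5]
grip_width: 0.02
gripper_force: 0.0
```

jog_arm(
  hand=[0.02, 0.02, 0.02, 0.02, 0.02],
  travel=[
    [0, 0, 0.05],
    [0, 0, 0.05],
    [-0.05, 0, 0.04],
    [-0.05, 0, 0],
    [-0.05, 0, 0],
  ],
  yaw=[0, 0, 0, 0, 0],
)

```text
time_s: 12.38
position: [0.412, 0.2363, 0.208]
tool_rot: [[-0.983, 0.184, 0.001], [0.184, 0.983, 0.0], [-0.001, 0.001, -1.0]]
ft_force: [-0.2, -0.4, -0.8]
grip_width: 0.0194
gripper_force: 0.0
```

Run:
```python
from h import *
im=env.get_image("scene")[:,:,::-1]; t=env.get_image("top")[:,:,::-1]
a=cv2.resize(im[140:250,245:365],None,fx=3.3,fy=4,interpolation=cv2.INTER_CUBIC)
b=cv2.resize(t[110:220,240:340],None,fx=4,fy=4,interpolation=cv2.INTER_CUBIC)
cv2.imwrite("pics/c8.png",np.hstack([a,b]))
```

```text
(no output)
```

View pics/c8.png

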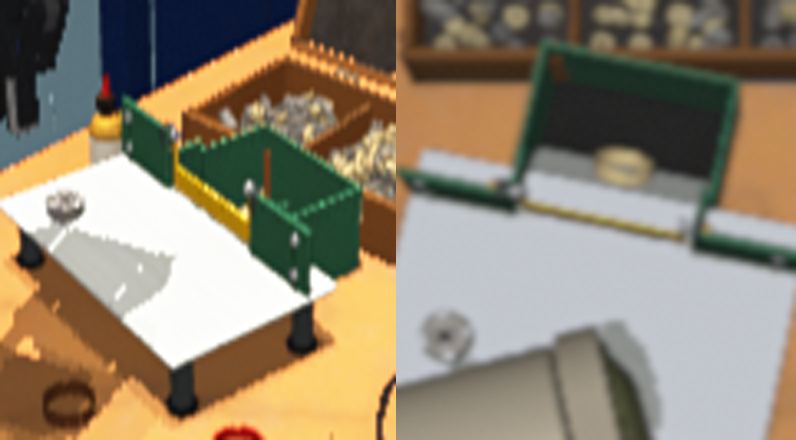

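The flap hangs shut, the disc is in place, and the ring is over the sill leaning on the box ramp at top pixel ≈(297,151). I check that it has slid all the way down and settled.

jog_arm(
  hand=[0.02, 0.02, 0.02, 0.02, 0.02],
  travel=[
    [-0.02, 0, 0],
    [0, 0, 0],
    [0, 0, 0],
    [0, 0, 0],
    [0, 0, 0],
  ],
  yaw=[0, 0, 0, 0, 0],
)

```text
time_s: 13.1
position: [0.3944, 0.2363, 0.2075]
tool_rot: [[-0.983, 0.184, -0.0], [0.184, 0.983, -0.0], [0.0, -0.0, -1.0]]
ft_force: [0.6, -0.1, -0.5]
grip_width: 0.0203
gripper_force: 0.0
```

Run:
```python
from h import *
th,R,t,e=feeder()
im=env.get_image("top")[:,:,::-1]
cv2.imwrite("pics/c9.png",cv2.resize(im[110:180,260:335],None,fx=8,fy=8,interpolation=cv2.INTER_CUBIC))
y0=-.0
for nm,x,z in(("sill",.034,.05),("rampfoot",.062,.005),("ring at foot",.055,.026),("ring at top",.046,.042),("floor",.09,.01)):
    print(nm,(proj("top",np.r_[R@[x,0]+t,z])-[259.6,109.6])*8)
```

```text
sill [[278.31470017 375.17784994]]
rampfoot [[305.27544182 336.21237431]]
ring at foot [[296.7988751  337.50041498]]
ring at top [[287.77013388 348.61320619]]
floor [[321.42518201 257.79683852]]
```

View pics/c9.png

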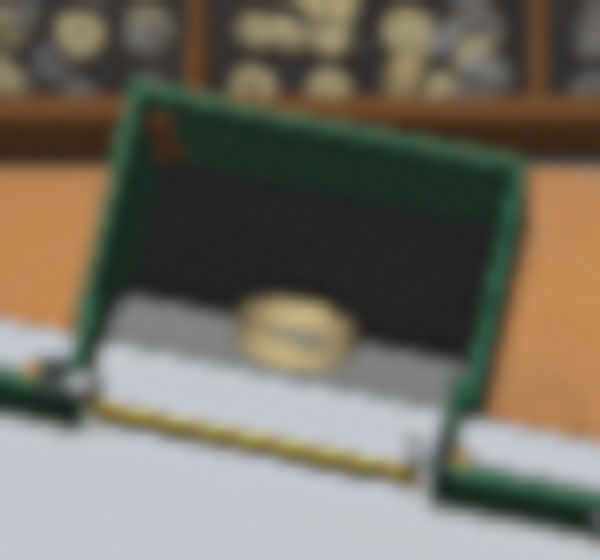

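The ring's middle at crop (298,333) matches "resting at the ramp foot" (297,337). It has not moved since the last picture, so it is down in the box, and the flap is shut.

```bash
python3 -c "
from rig import env
print(env.close_job())"
```

```text
the job is handed in; nothing more can be done
None
```

I pushed the brass ring through the flap into the drop box, where it rests at the foot of the ramp; the fingers are out, the flap hangs shut, the steel disc is where it was, and the job is handed in at about 13 s.

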